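# Shut the gas valve under a sliding cover

## Robot

A 7-joint arm with a two-finger parallel gripper is mounted at the origin on the work surface. World frame = base frame: x ahead of the robot, y to its left, z up, the work surface at z = 0. Lengths are in m, angles in rad, forces in N, time in s.
With the tool pointing down it reaches from about 0.375 to 0.925 m from the base axis. Payload 3.1 kg.
Tool frame: the origin (TCP) lies on the centre line of the jaws, within the pads' length; the fingertips stand 25 mm ahead of it and the grasp point (between the pads) lies 6 mm ahead of it (r.nose_length is the distance from the TCP to the fingertips, in m); z points along the fingers, x is the direction in which the jaws open and shut, and the axes are right-handed (so a half turn about z gives the same grasp; the last joint's range is limited). The gripper opens to 85 mm and grips with 20 to 120 N. Pads are 22 mm wide; open, the fingers measure 114 mm over their backs; the gripper's body (76 mm by 85 mm) begins 54 mm behind the grasp point. The pads swing forward as they close: fully open they stand 13 mm farther back than shut.
Start: joints at [1.075, 0.383, 0.044, 1.598, -0.018, 1.161, -0.05], TCP at [0.252, -0.599, 0.256] pointing down, gripper open.
Joint ranges: [-2.61, 2.61], [-0.41, 2.15], [-1.48, 1.57], [0, 2.5], [-1.57, 4.71], [0.05, 1.97], [-2.85, 2.85]. Speed limits (rad/s): [2.79, 2.79, 3.14, 3.14, 3.14, 3.14, 3.14].

## Interface

Orientations are given as a unit quaternion [w, x, y, z].
In Python, from plant import r gives the robot as it stands. The module is installed in compiled form; this text tells all that it offers.
- The arm moves only by the tool drive_tool, never from a script. Its arguments are lists of equal length, an entry for each row: "jaw": the opening, from 0 (shut) to 1 (fully open); "slide": the shift along the tool's x, y, z in m, a list of three; "rotation": the turn, a rotation vector about the tool's x, y, z in rad, a list of three. In form: {"jaw": [jaw, ...], "slide": [[tx, ty, tz], ...], "rotation": [[rx, ry, rz], ...]}. A call has 1 to 20 rows; each row is the pose to reach, as a shift and turn from the pose commanded when the call began, along the tool's axes at that moment; what a row does not reach only later rows make up. A row lasts 1/8 s, in which the tool goes at most 62.5 mm and 10.7 degrees, less where a joint would pass 70% of its speed; a pose out of reach is approached as far as the arm can. A call with a gripper value outside its range is refused whole. The fingers move at their own pace and stop on an object; the grip force is fixed at half the most. Time passes only in rows, so rows that repeat a pose let the fingers close. It gives the time, the measured TCP pose, the force and the opening at its end, in the units of the state.
- r.get_state(): the state, without advancing time (a new reading comes with each control period).
- r.snapshot(name): name is "scene" or "top"; returns the picture (384x512x3 uint8, red, green, blue); there is no depth.
- r.get_calibration(name): a dict with "fov_y" (degrees; the focal length in pixels is half the picture's height over the tangent of half this angle, whatever the lens; pixels are square), "cx", "cy" (the principal point, pixels), "dist_coeffs" ([k1, k2, p1, p2, k3] as OpenCV has them; the pictures are not rectified), "xyz" and "orientation" of the camera in the world. Camera axes: x right, y down, z forward; pixel columns grow to the right and rows downward; lengths in m; the calibration is good to about 2 mm. A picture is of the moment at which its call begins. get_calibration takes no time and is no camera call.
- r.job_done(): hands the job in, once; it reports no verdict.
The state is a dict: "t": time; "q": joint angles; "qvel": joint speeds; "effort": joint torques, N m; "position": TCP position; "orientation": TCP orientation; "ft_force": force on the tool from outside, world axes, zero at the start; "torque": the same for the moment, N m; "width": finger opening in m.
Only numpy, scipy, OpenCV 4.12 (cv2) and the standard library are available. Lean on these libraries where they do the work, as an engineer would, in place of code of your own. Each camera call takes 0.05 s, during which the arm holds its last target. There are 200 camera calls.

## Task

Shut off the gas: push the cover of the blue valve box straight back, away from the robot, until it is at its stop and uncovers the two levers inside, then push the red lever clockwise (seen from above) until it is fully shut. Only push, with the fingers: do not lift the cover or take it off its rails, leave the black lever where it is, and do not disturb the things standing around the box. Finish with the cover left back at its stop and the fingers clear.

Things in the scene. Friction and masses are not known exactly. Their poses are not given: they have to be found in the camera images.
- gas_box: Blue steel box fixed on the table, x -155 to 175, y -155 to 155 mm from its origin, which lies on the table surface. x: away from the robot, the way the cover slides; y left; z up. Front half an open well; rear half a closed deck, top z 84. Two side rails, top z 85, carry the cover; guide strips outside them (|y| 147 to 155) and the rear end stop (its face at x 165) rise to z 95.
- well (a point): Centre of the floor of the box's well (box x -75, y 0, z 6 mm). The well is inside 140 (x) x 270 (y) mm, its rim at z 85. Two copper pipes run along x through it at box y -65 and +45 (top at z 33), each with one brass lever valve (up to z 40, stem above); which lever is at which place varies.
- cover: Loose aluminium plate, 150 (x) x 290 (y) x 4 mm, 0.35 to 0.7 kg, on the rails (2 mm side play), hiding the well. Origin: centre of its underside; axes as the box's. A yellow push tab, 12 (x) x 100 (y) mm, stands over the origin, its top 26 mm above it. Origin starts at box x -78 to -55 mm; it is at +90 when the cover is at the end stop. Sliding takes 2 to 8 N; no latch or spring.
- red_pivot (a point): Point on the upright turning axis of the red-lever valve, at the half height of its lever (64 mm above the table). The axes of this point are those of the box. 45 mm in front (box -x) of the box's origin, at box y -65 or +45.
- red_tip (a point): Free end of the red lever, on its centre line, at half its height; 70 mm from red_pivot. The lever is a straight bar 16 mm wide and 14 mm high (z 57 to 71 mm above the table).
- red_handle (a joint): Turn of the red lever, rad: 0 open (lever points along its pipe, to box -x, towards the robot), growing clockwise seen from above to 1.571, fully shut at its stop (lever points across the pipe, to box +y, left). Starts at 0 to 0.35. Stays where it is left (friction about 0.12 N m, no spring).
- black_tip (a point): Free end of the black lever of the other valve, same make and size as the red one, its pivot at the other pipe (110 mm from the red one). To be left where it is.
- black_handle (a joint): Turn of the black lever, rad, same sense as the red one's. Starts at 0 to 0.2.
- magnet_mid (a point): Centre of a red arrow-shaped welding magnet, about 87 x 51 x 20 mm, lying on the table beside the box. Loose; leave it alone.
- battery_mid (a point): Centre of a black and yellow cordless-tool battery, 75 x 60 x 58 mm, standing on the table beside the box. Loose; leave it alone.
- spray_mid (a point): Centre of a spray can with a green label, 54 mm in diameter, about 130 mm tall, standing on the table beside the box. Loose; leave it alone.

How it is judged:
On the way, in this order (a step that is already met when the one before it is completed fails the run):
1. the cover has been pushed back to its stop, the red lever not yet shut (x of cover in the frame of gas_box above 0.075 m and value of joint red_handle below 1.2 rad), for 0.2 s.
2. the red lever has been pushed fully shut (value of joint red_handle above 1.47 rad), for 0.2 s.
At the end, for the whole second after the job is handed in: The cover lies flat on its rails and at rest, within 15 mm of its end stop; the red lever is within 0.1 rad of fully shut; the black lever's end is within 12 mm of where it was; magnet, battery and spray can are within 20 mm of where they stood (x of cover in the frame of gas_box above 0.075 m and z of cover in the frame of gas_box between 0.08 and 0.092 m and angle between cover's own z axis and vertical below 0.05 rad and value of joint red_handle above 1.47 rad and distance of black_tip from where it was at the start of the episode below 0.012 m and linear speed of cover below 0.01 m/s and distance of each of magnet_mid, battery_mid, spray_mid from where it was at the start of the episode below 0.02 m); the robot touches nothing.
It fails at once if the cover is lifted more than about 12 mm, tipped, or taken off its rails (z of cover in the frame of gas_box above 0.097 m or z of cover in the frame of gas_box below 0.075 m or angle between cover's own z axis and vertical above 0.12 rad).
It fails at once if the black lever is moved by more than 12 mm at its end (distance of black_tip from where it was at the start of the episode above 0.012 m).
It fails at once if the magnet, battery or spray can is moved by more than 20 mm, or lifted (distance of any of magnet_mid, battery_mid, spray_mid from where it was at the start of the episode above 0.02 m).
It also fails if it takes over 48 s, if anything falls off the work surface, if the arm or the gripper's body presses on something with over 40 N, if the wrist force passes 120 N, or if a joint passes its speed limit or range.

## Working session

There is one attempt and no reset: what is moved stays moved. The work goes in short steps, Python scripts to look and compute and a tool call to move; the robot and the scene stay as the last step left them, time stands still between calls to the robot, and variables do not carry over. Pictures are saved under pics/ and viewed, about 8 in all and at most 12, crops included, and the job is handed in when it is done.

Besides the shell and the picture viewer there is one more tool, called after "Request:" as name(argument=value, ...) on one line, values as JSON. drive_tool: Moves the arm, as the interface text tells. Its arguments: {"type":"object","properties":{"jaw":{"type":"array","items":{"type":"number"}},"slide":{"type":"array","items":{"type":"array","items":{"type":"number"}}},"rotation":{"type":"array","items":{"type":"array","items":{"type":"number"}}}},"required":["jaw","slide","rotation"]}

```bash
mkdir -p pics; python3 - <<'E'
from plant import r
import cv2
for n in("scene","top"):
    cv2.imwrite(f"pics/{n}0.png",r.snapshot(n)[:,:,::-1]); print(n,r.get_calibration(n))
print(r.get_state(),r.nose_length)
E
```

```text
scene {'fov_y': 49.90259687201386, 'cx': 247.41764502634322, 'cy': 189.88017457474234, 'dist_coeffs': array([-0.0302441,  0.       ,  0.       ,  0.       ,  0.       ]), 'xyz': array([ 1.2340157 , -0.19315772,  0.72093028]), 'orientation': array([-0.31551998,  0.74677795,  0.53977719, -0.22673867])}
top {'fov_y': 51.66848963215515, 'cx': 259.96858782230737, 'cy': 187.56215545308092, 'dist_coeffs': array([-0.0627119,  0.       ,  0.       ,  0.       ,  0.       ]), 'xyz': array([0.49865081, 0.01943118, 1.12575571]), 'orientation': array([-0.04367966,  0.71085584, -0.70048313,  0.0458197 ])}
{'t': 0.1, 'q': array([ 1.07521419,  0.38375128,  0.04381846,  1.59940857, -0.0178921 ,
        1.16123689, -0.04989958]), 'qvel': array([-1.24363032e-03, -2.74417741e-03,  1.21584838e-03, -3.61582006e-03,
        4.37989198e-05, -6.93716481e-04, -2.86315516e-04]), 'effort': array([ 2.74710372e-03, -4.34726858e+01,  1.02945451e+00, -2.50455129e+01,
        1.09416360e-02,  5.42556532e-03,  2.91731652e-06]), 'position': array([ 0.2514932 , -0.59850669,  0.25501759]), 'orientation': array([-6.13823468e-04,  8.32906106e-01, -5.53413015e-01, -1.03811521e-03]), 'ft_force': array([ 0.59435777, -0.17305228,  0.78025281]), 'torque': array([ 0.015733  ,  0.04953837, -0.00773012]), 'width': 0.08555302310304302} 0.025
```

View pics/scene0.png

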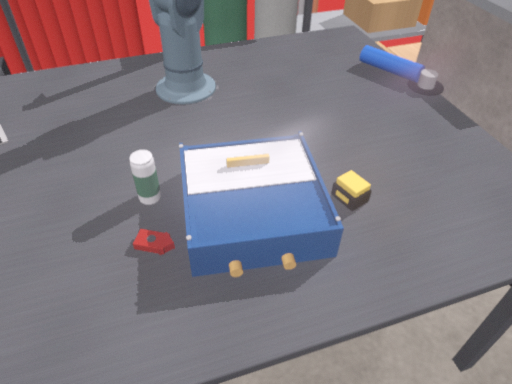

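View pics/top0.png

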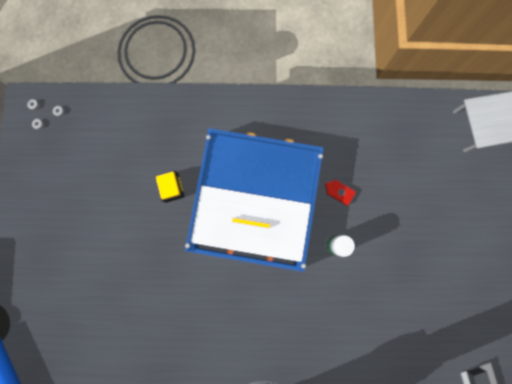

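The scene view shows the box with the cover at the robot side. The battery is on its left (+y), and the magnet and spray can on its right. In the top view the white corner dots are near (208,135), (320,154), (189,246) and (303,267), with the tab at about (255,221). Next I'll zoom in and locate the corners.

```bash
cat > h.py <<'E'
import numpy as np, cv2
from plant import r
from scipy.spatial.transform import Rotation as R
def cam(n):
    c=r.get_calibration(n); f=192/np.tan(np.radians(c['fov_y']/2))
    K=np.array([[f,0,c['cx']],[0,f,c['cy']],[0,0,1]]); q=c['orientation']
    return K,c['dist_coeffs'],c['xyz'],R.from_quat(q[[1,2,3,0]]).as_matrix()
def toz(n,px,z):
    K,d,p,M=cam(n); u=cv2.undistortPoints(np.array(px,float).reshape(-1,1,2),K,d)[:,0]
    v=np.c_[u,np.ones(len(u))]@M.T
    return p+v*((np.asarray(z)-p[2])/v[:,2])[:,None]
def proj(n,P):
    K,d,p,M=cam(n); rv=cv2.Rodrigues(M.T)[0]
    return cv2.projectPoints(np.array(P,float).reshape(-1,1,3),rv,-M.T@p,K,d)[0][:,0]
E
python3 - <<'E'
from h import *
im=cv2.imread('pics/top0.png')
g=im[110:290,140:380]
cv2.imwrite('pics/crop.png',cv2.resize(g,None,fx=3.3,fy=3.3,interpolation=cv2.INTER_CUBIC))
for n,px in(("top",[(208,135),(320,154),(303,267),(189,246)]),("scene",[(189,238),(337,218),(301,135),(181,147)])):
    P=toz(n,px,.095); print(n,P.round(4).tolist(),np.linalg.norm(np.roll(P,-1,0)-P,axis=1))
E
```

```text
top [[0.7693, 0.158, 0.095], [0.7221, -0.1408, 0.095], [0.4262, -0.096, 0.095], [0.4753, 0.1981, 0.095]] [0.30256236 0.2992638  0.29815841 0.29671346]
scene [[0.7166, -0.1399, 0.095], [0.7597, 0.1573, 0.095], [0.4791, 0.2005, 0.095], [0.4325, -0.0966, 0.095]] [0.30036177 0.28397196 0.30074723 0.28733349]
```

View pics/crop.png

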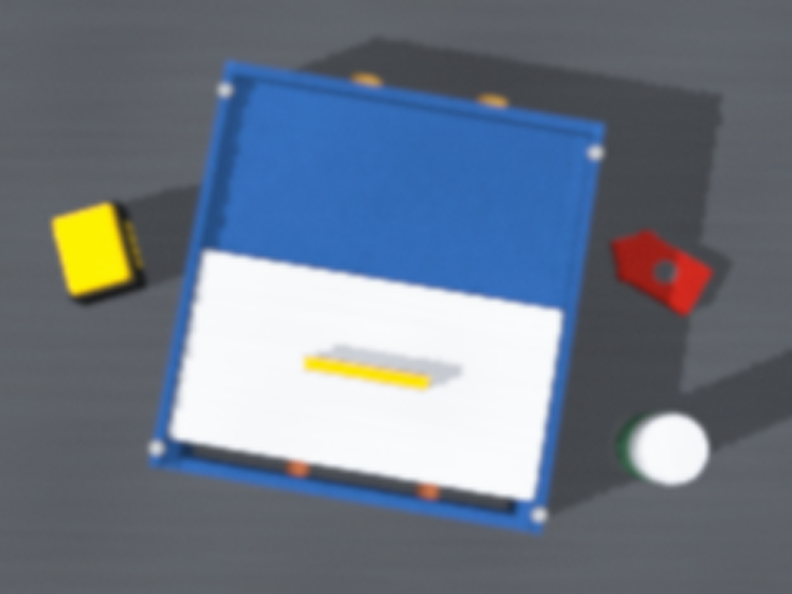

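```bash
python3 - <<'E'
from h import *
T=lambda c:np.array(c,float)/3.3+[140,110]-.35
B=toz("top",T([(228,62),(605,124),(540,532),(152,466)]),[.095,.095,.09,.09])[:,:2]
print(B, np.linalg.norm(np.roll(B,-1,0)-B,axis=1))
L=np.array([(175,155),(175,-155),(-155,-155),(-155,155)])/1e3
def fit(L,P):
    a=L-L.mean(0);b=P-P.mean(0);th=np.arctan2((a[:,0]*b[:,1]-a[:,1]*b[:,0]).sum(),(a*b).sum())
    M=np.array([[np.cos(th),-np.sin(th)],[np.sin(th),np.cos(th)]]);o=P.mean(0)-M@L.mean(0);return th,o,M
th,o,M=fit(L,B);print("box",th,np.degrees(th),o,(L@M.T+o-B).round(4))
C=toz("top",T([(203,249),(562,310),(534,500),(170,437)]),[.089]*4)[:,:2]
print("cover in box",((C-o)@M).round(4))
tb=toz("top",T([(305,363),(430,382)]),[.111]*2)[:,:2];print("tab ends in box",((tb-o)@M).round(4))
o3=lambda x,y:[*(M@[x,y]+o),0]
for n,x,y in[("origin",0,0),("tabfront",-.0,0),("pivL",-.045,.045),("pivR",-.045,-.065)]:print(n,np.round(o3(x,y),4))
G=toz("scene",[(189,238),(337,218),(301,135),(181,147)],.095)[:,:2];D=toz("top",[(208,135),(320,154),(303,267),(189,246)],.095)[:,:2]
print("dots in box",((G-o)@M).round(3).tolist(),((D-o)@M).round(3).tolist())
s=r.get_state();print(R.from_quat(s['orientation'][[1,2,3,0]]).as_matrix().round(3))
E
```

```text
[[ 0.78736309  0.15664259]
 [ 0.74067728 -0.1489273 ]
 [ 0.41608088 -0.09737787]
 [ 0.46254405  0.2070418 ]] [0.30911571 0.32866421 0.30794506 0.32870578]
box -0.15375605685521126 -8.809573132377134 [0.5917843  0.03087632] [[ 0.0011  0.0006]
 [ 0.0003 -0.0002]
 [-0.0012 -0.0012]
 [-0.0002  0.0007]]
cover in box [[ 0.0209  0.1466]
 [ 0.0207 -0.144 ]
 [-0.1304 -0.1453]
 [-0.1301  0.1447]]
tab ends in box [[-0.0557  0.0485]
 [-0.0539 -0.0493]]
origin [0.5918 0.0309 0.    ]
tabfront [0.5918 0.0309 0.    ]
pivL [0.5542 0.0822 0.    ]
pivR [ 0.5374 -0.0265  0.    ]
dots in box [[0.149, -0.15], [0.147, 0.151], [-0.137, 0.15], [-0.138, -0.15]] [[0.156, 0.153], [0.155, -0.15], [-0.144, -0.151], [-0.141, 0.147]]
[[ 0.387 -0.922 -0.001]
 [-0.922 -0.387  0.002]
 [-0.002  0.    -1.   ]]
```

Request:
drive_tool(jaw=[0.4,0.4,0.4,0.4,0.4,0.4,0.4,0.4,0.4,0.4,0.4,0.4,0.4,0.4,0.4], slide=[[-0.498,-0.476,0],[-0.498,-0.476,0],[-0.498,-0.476,0],[-0.498,-0.476,0],[-0.498,-0.476,0],[-0.498,-0.476,0],[-0.498,-0.476,0],[-0.498,-0.476,0],[-0.498,-0.476,0],[-0.498,-0.476,0],[-0.498,-0.476,0],[-0.498,-0.476,0],[-0.498,-0.476,0],[-0.498,-0.476,0],[-0.498,-0.476,0]], rotation=[[0,0,0.552],[0,0,0.552],[0,0,0.552],[0,0,0.552],[0,0,0.552],[0,0,0.552],[0,0,0.552],[0,0,0.552],[0,0,0.552],[0,0,0.552],[0,0,0.552],[0,0,0.552],[0,0,0.552],[0,0,0.552],[0,0,0.552]])

```text
t: 1.98
position: [0.4974, 0.0423, 0.2561]
orientation: [-0.0, -0.649, 0.761, -0.0]
ft_force: [0.1, -0.4, -1.5]
width: 0.034
```

Request:
drive_tool(jaw=[0.4,0.4,0.4,0.4,0.4], slide=[[0,0,0.05],[0,0,0.1],[0,0,0.12],[0,0,0.135],[0,0,0.135]], rotation=[[0,0,0],[0,0,0],[0,0,0],[0,0,0],[0,0,0]])

```text
t: 2.6
position: [0.4972, 0.0436, 0.1206]
orientation: [-0.001, -0.65, 0.76, 0.0]
ft_force: [0.8, 0.4, -0.8]
width: 0.034
```

```bash
python3 - <<'E'
from h import *
a=r.snapshot("scene")[100:290,140:380,::-1]; b=r.snapshot("top")[110:300,140:380,::-1]
cv2.imwrite('pics/p1.png',cv2.resize(np.hstack([a,b]),None,fx=1.66,fy=1.66,interpolation=cv2.INTER_CUBIC))
s=r.get_state();print(s['position'],s['ft_force'])
E
```

```text
[0.49861048 0.04411869 0.12219432] [-0.27465999  0.0595466  -0.59413576]
```

View pics/p1.png

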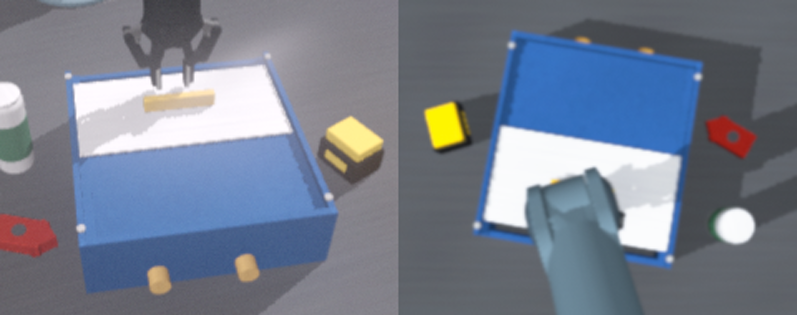

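Request:
drive_tool(jaw=[0.4,0.4,0.4,0.4,0.4,0.4,0.4,0.4,0.4,0.4,0.4,0.4,0.4,0.4,0.4,0.4,0.4,0.4], slide=[[0,-0.005,0],[0,-0.01,0],[0,-0.015,0],[0,-0.02,0],[0,-0.028,0],[0,-0.038,0],[0,-0.048,0],[0,-0.058,0],[0,-0.068,0],[0,-0.078,0],[0,-0.088,0],[0,-0.098,0],[0,-0.108,0],[0,-0.118,0],[0,-0.128,0],[0,-0.136,0],[0,-0.142,0],[0,-0.145,0]], rotation=[[0,0,0],[0,0,0],[0,0,0],[0,0,0],[0,0,0],[0,0,0],[0,0,0],[0,0,0],[0,0,0],[0,0,0],[0,0,0],[0,0,0],[0,0,0],[0,0,0],[0,0,0],[0,0,0],[0,0,0],[0,0,0]])

```text
t: 4.95
position: [0.6412, 0.0221, 0.1214]
orientation: [-0.0, -0.651, 0.759, 0.0]
ft_force: [-3.5, 0.8, 0.3]
width: 0.034
```

```bash
python3 - <<'E'
from h import *
a=r.snapshot("scene")[100:290,140:380,::-1]; b=r.snapshot("top")[110:300,140:380,::-1]
cv2.imwrite('pics/p2.png',cv2.resize(np.hstack([a,b]),None,fx=1.66,fy=1.66,interpolation=cv2.INTER_CUBIC))
s=r.get_state();print(s['position'],s['ft_force'])
E
```

```text
[0.64152887 0.02196752 0.12143841] [-0.86079675  0.50952282 -1.12209557]
```

View pics/p2.png

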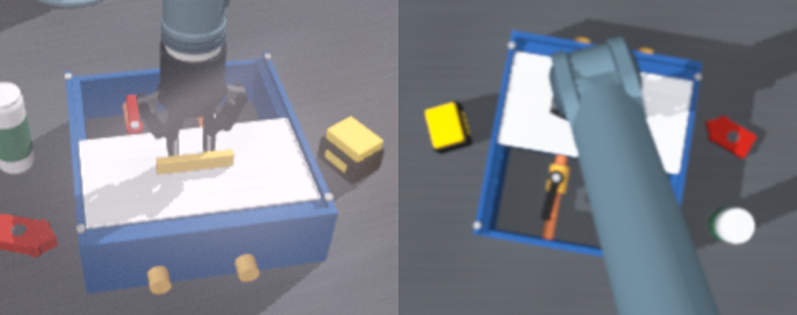

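Request:
drive_tool(jaw=[0.4,0.4,0.4,0.4,0.4,0.4,0.4,0.4], slide=[[0,-0.004,0],[0,-0.008,0],[0,-0.012,0],[0,-0.015,0],[0,-0.018,0],[0,-0.02,0],[0,-0.022,0],[0,-0.022,0]], rotation=[[0,0,0],[0,0,0],[0,0,0],[0,0,0],[0,0,0],[0,0,0],[0,0,0],[0,0,0]])

```text
t: 6.05
position: [0.6632, 0.0187, 0.1214]
orientation: [0.0, -0.651, 0.759, -0.0]
ft_force: [-3.5, 0.5, 1.8]
width: 0.0342
```

Request:
drive_tool(jaw=[0.4,0.4,0.4], slide=[[0,-0.002,0],[0,-0.004,0],[0,-0.004,0]], rotation=[[0,0,0],[0,0,0],[0,0,0]])

```text
t: 6.42
position: [0.6637, 0.0187, 0.1211]
orientation: [-0.003, -0.651, 0.759, 0.002]
ft_force: [-11.0, 0.6, 6.7]
width: 0.034
```

Request:
drive_tool(jaw=[0.4,0.4,0.2,0,0,0,0,0,0,0], slide=[[0,0.01,0],[0,0.025,0],[0,0.03,-0.05],[0.02,0.05,-0.08],[0.06,0.1,-0.08],[0.08,0.14,-0.08],[0.099,0.171,-0.08],[0.099,0.171,-0.08],[0.099,0.171,-0.08],[0.099,0.171,-0.08]], rotation=[[0,0,0],[0,0,0],[0,0,0],[0,0,0],[0,0,0],[0,0,0],[0,0,0],[0,0,0],[0,0,0],[0,0,0]])

```text
t: 7.68
position: [0.4842, -0.0529, 0.2018]
orientation: [0.001, -0.651, 0.759, -0.001]
ft_force: [0.4, 0.2, -0.4]
width: -0.0001
```

```bash
python3 - <<'E'
from h import *
A=r.snapshot("scene")[:,:,::-1].copy();Bm=r.snapshot("top")[:,:,::-1].copy()
a=A[100:290,140:380]; b=Bm[110:300,140:380]
cv2.imwrite('pics/p3.png',cv2.resize(np.hstack([a,b]),None,fx=1.66,fy=1.66,interpolation=cv2.INTER_CUBIC))
s=r.get_state();th=-.1538;o=np.array([.5918,.0309]);M=np.array([[np.cos(th),-np.sin(th)],[np.sin(th),np.cos(th)]])
print(s['position'],(s['position'][:2]-o)@M,s['ft_force'],s['width'],s['q'])
print("can in box",(toz("top",[(343.3,246)],.13)[:,:2]-o)@M)
# expected lever lines in scene at angles, pivot in px
for n in("scene","top"):
  for yp in(-.065,):
    L=[(-.045,yp)]+[(-.045-.07*np.cos(q),yp+.07*np.sin(q)) for q in(0,.2,.35)]
    print(n,proj(n,[[*(M@l+o),.071] for l in L]).round(1).tolist())
E
```

```text
[ 0.48372652 -0.05290101  0.20144077] [-0.09395995 -0.09936808] [0.57368903 1.09295163 1.02815887] 0.00013356026913257814 [ 0.40300212  0.16152334 -0.40619204  2.01917079  0.07627373  0.97395128
 -1.7649819 ]
can in box [[-0.07471895 -0.23799656]]
scene [[220.9, 175.8], [217.5, 156.9], [223.1, 156.6], [227.4, 156.9]]
top [[275.9, 223.6], [271.6, 249.8], [266.4, 248.4], [262.8, 246.7]]
```

View pics/p3.png

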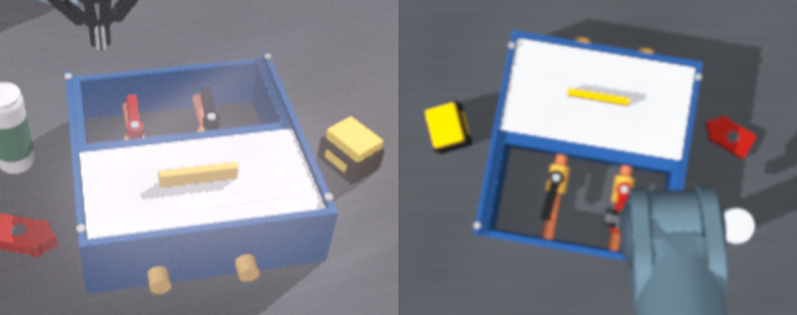

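The red lever is the right-hand one, at box y −65, and points almost straight at the robot. The black one is at +45. The cover lies at its stop. Now I'll lower the closed fingers to the right of the red lever.

Request:
drive_tool(jaw=[0,0,0,0,0,0], slide=[[0,0,0.04],[0,0,0.08],[0,0,0.1],[0,0,0.115],[0,0,0.128],[0,0,0.128]], rotation=[[0,0,0],[0,0,0],[0,0,0],[0,0,0],[0,0,0],[0,0,0]])

```text
t: 8.52
position: [0.4822, -0.0534, 0.0726]
orientation: [-0.0, -0.651, 0.759, 0.001]
ft_force: [0.7, 0.4, -0.0]
width: 0.0
```

Request:
drive_tool(jaw=[0,0,0,0,0,0,0,0,0,0,0,0,0,0], slide=[[-0.006,0,0],[-0.012,0.001,0],[-0.016,0.003,0],[-0.0205,0.005,0],[-0.025,0.006,0],[-0.03,0.007,0],[-0.036,0.0073,0],[-0.041,0.007,0],[-0.047,0.006,0],[-0.052,0.0045,0],[-0.058,0.002,0],[-0.063,-0.001,0],[-0.068,-0.005,0],[-0.0725,-0.009,0]], rotation=[[0,0,0],[0,0,0],[0,0,0],[0,0,0],[0,0,0],[0,0,0],[0,0,0],[0,0,0],[0,0,0],[0,0,0],[0,0,0],[0,0,0],[0,0,0],[0,0,0]])

```text
t: 10.28
position: [0.5024, 0.0171, 0.0731]
orientation: [-0.0, -0.651, 0.759, 0.0]
ft_force: [-1.2, -3.2, 0.0]
width: -0.0001
```

```bash
python3 - <<'E'
from h import *
A=r.snapshot("scene")[:,:,::-1].copy();Bm=r.snapshot("top")[:,:,::-1].copy()
a=A[100:290,140:380]; b=Bm[110:300,140:380]
cv2.imwrite('pics/p4.png',cv2.resize(np.hstack([a,b]),None,fx=1.66,fy=1.66,interpolation=cv2.INTER_CUBIC))
s=r.get_state();th=-.1538;o=np.array([.5918,.0309]);M=np.array([[np.cos(th),-np.sin(th)],[np.sin(th),np.cos(th)]])
print(s['position'],(s['position'][:2]-o)@M,s['ft_force'])
E
```

```text
[0.50307239 0.01779896 0.07326244] [-0.08567327 -0.02653897] [-0.28115954 -0.92284177 -1.10565547]
```

View pics/p4.png

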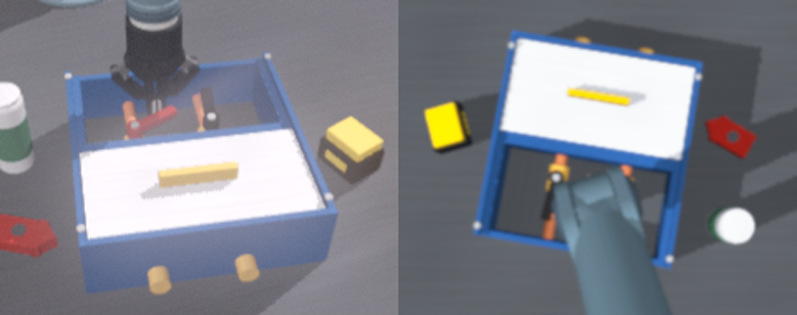

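The red lever has turned most of the way, and the black lever hasn't moved. I'll push on to the stop.

Request:
drive_tool(jaw=[0,0,0,0,0,0,0], slide=[[-0.004,-0.005,0],[-0.0075,-0.01,0],[-0.01,-0.015,0],[-0.0115,-0.018,0],[-0.0115,-0.02,0],[-0.0115,-0.022,0],[-0.0115,-0.022,0]], rotation=[[0,0,0],[0,0,0],[0,0,0],[0,0,0],[0,0,0],[0,0,0],[0,0,0]])

```text
t: 11.25
position: [0.526, 0.0257, 0.0732]
orientation: [0.0, -0.651, 0.759, 0.0]
ft_force: [-1.2, 1.5, -0.2]
width: -0.0001
```

Request:
drive_tool(jaw=[0,0,0], slide=[[0,-0.002,0],[0,-0.003,0],[0,-0.003,0]], rotation=[[0,0,0],[0,0,0],[0,0,0]])

```text
t: 11.62
position: [0.5261, 0.0257, 0.0731]
orientation: [-0.002, -0.651, 0.759, 0.002]
ft_force: [-7.5, 2.8, 6.3]
width: -0.0001
```

Request:
drive_tool(jaw=[0,0,0,0,0,0,0,0,0,0], slide=[[0,0.008,0],[0,0.018,0],[0,0.02,-0.04],[0,0.02,-0.09],[0,0.02,-0.14],[0.05,0.02,-0.17],[0.1,0.03,-0.17],[0.15,0.04,-0.17],[0.2,0.04,-0.17],[0.2,0.04,-0.17]], rotation=[[0,0,0],[0,0,0],[0,0,0],[0,0,0],[0,0,0],[0,0,0],[0,0,0],[0,0,0],[0,0,0],[0,0,0]])

```text
t: 12.88
position: [0.4574, -0.173, 0.2437]
orientation: [-0.0, -0.647, 0.763, -0.002]
ft_force: [0.2, 0.6, 0.4]
width: 0.0002
```

```bash
python3 - <<'E'
from h import *
A=r.snapshot("scene")[:,:,::-1].copy();Bm=r.snapshot("top")[:,:,::-1].copy()
cv2.imwrite('pics/p5.png',cv2.resize(np.hstack([A[100:290,140:380],Bm[110:300,140:380]]),None,fx=1.66,fy=1.66,interpolation=cv2.INTER_CUBIC))
th=-.1538;o=np.array([.5918,.0309]);M=np.array([[np.cos(th),-np.sin(th)],[np.sin(th),np.cos(th)]])
h=cv2.cvtColor(Bm,cv2.COLOR_BGR2HSV);m=((h[...,0]<6)|(h[...,0]>174))&(h[...,1]>170)&(h[...,2]>90)
ys,xs=np.nonzero(m);p=(toz("top",np.c_[xs,ys],.071)[:,:2]-o)@M
k=(abs(p[:,1]+.03)<.07)&(p[:,0]>-.13)&(p[:,0]<0);q=p[k]
d=np.linalg.svd(q-q.mean(0))[2][0];print(len(q),q.min(0),q.max(0),"angle",np.arctan2(abs(d[1]),-d[0]*np.sign(d[1])))
print(r.get_state()['position'],r.get_state()['ft_force'])
E
```

```text
116 [-0.05238681 -0.06110916] [-0.03610558  0.00477946] angle 1.5519188212633248
[ 0.4588296  -0.16772733  0.24359273] [ 0.14302348 -0.41014721  0.27572658]
```

View pics/p5.png

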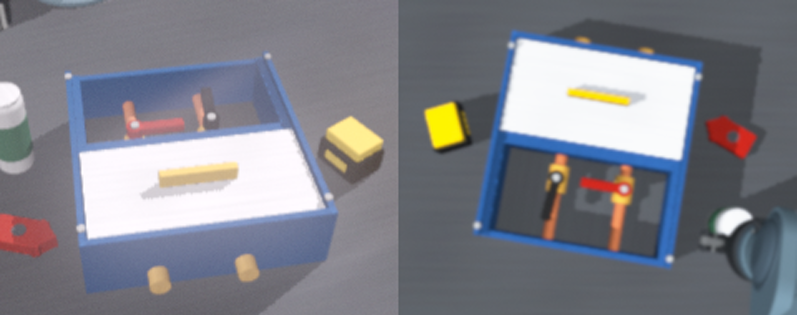

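The red lever now lies across its pipe at a measured 1.55 rad, and the cover is at the rear stop. The black lever and the three objects haven't moved, and the fingers are clear.

```bash
python3 -c "
from plant import r
r.job_done()"
```

```text
the job is handed in; nothing more can be done
```

The gas is shut off: I pushed the cover straight back to its stop, then pushed the red lever clockwise until it stopped. I handed the job in at about 13 s of the 48 s allowed; no verdict was reported.

- **Cover:** at the end of the push it stopped moving at about 11 N. The final picture shows it lying back at its stop.
- **Red lever:** it stopped at about 7.5 N. It measures about 1.55 rad in the final top picture, against the 1.47 rad needed.
- **Black lever, magnet, battery and spray can:** by eye they look unmoved in the final pictures; I did not measure them.
- **Fingers:** they finished clear at z ≈ 0.22 m, with the wrist force near zero.

No check failed or disagreed.

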